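# Line up the kitchen canisters by height between soap and pepper mill

## Task

Tidy the four steel canisters into a row on the tray, one centred on each coaster, in order of height: the tallest next to the red soap bottle, going down step by step to the smallest next to the pepper mill. Keep the canisters upright all the time, leave the soap bottle and the pepper mill where they stand, and let go of everything at the end.

Things in the scene. Friction and masses are not known exactly. Their poses are not given: they have to be found in the camera images.
- can_small: Smallest kitchen canister of the set: an upright plain steel cylinder with a white lid, 46 mm in diameter from foot to lid and 60 mm high, with a small knob of the lid's colour (16 mm wide, 8 mm high) above that. The lid is fixed on and as wide as the body, so it can be gripped anywhere across its diameter. Loose. Origin at the centre of its underside, z up.
- can_medium: Second smallest kitchen canister of the set: an upright plain steel cylinder with a pale wood lid, 51 mm in diameter from foot to lid and 85 mm high, with a small knob of the lid's colour (16 mm wide, 8 mm high) above that. The lid is fixed on and as wide as the body, so it can be gripped anywhere across its diameter. Loose. Origin at the centre of its underside, z up.
- can_large: Second tallest kitchen canister of the set: an upright plain steel cylinder with a reddish brown lid, 56 mm in diameter from foot to lid and 110 mm high, with a small knob of the lid's colour (16 mm wide, 8 mm high) above that. The lid is fixed on and as wide as the body, so it can be gripped anywhere across its diameter. Loose. Origin at the centre of its underside, z up.
- can_tall: Tallest kitchen canister of the set: an upright plain steel cylinder with a black lid, 61 mm in diameter from foot to lid and 135 mm high, with a small knob of the lid's colour (16 mm wide, 8 mm high) above that. The lid is fixed on and as wide as the body, so it can be gripped anywhere across its diameter. Loose. Origin at the centre of its underside, z up.
- coaster_blue: Blue round flat coaster, 76 mm in diameter, 5 mm thick, fixed on a dark wooden tray (100 x 352 mm, 10 mm thick) that stands on the counter. Origin at the centre of its underside; its flat top is 5 mm above that, 15 mm above the counter. The four coasters stand in one straight row along the tray, 85 mm from centre to centre, in any order of colour; the colours do not matter.
- coaster_green: Green round flat coaster, 76 mm in diameter, 5 mm thick, fixed on a dark wooden tray (100 x 352 mm, 10 mm thick) that stands on the counter. Origin at the centre of its underside; its flat top is 5 mm above that, 15 mm above the counter. The four coasters stand in one straight row along the tray, 85 mm from centre to centre, in any order of colour; the colours do not matter.
- coaster_orange: Orange (terracotta) round flat coaster, 76 mm in diameter, 5 mm thick, fixed on a dark wooden tray (100 x 352 mm, 10 mm thick) that stands on the counter. Origin at the centre of its underside; its flat top is 5 mm above that, 15 mm above the counter. The four coasters stand in one straight row along the tray, 85 mm from centre to centre, in any order of colour; the colours do not matter.
- coaster_yellow: Yellow round flat coaster, 76 mm in diameter, 5 mm thick, fixed on a dark wooden tray (100 x 352 mm, 10 mm thick) that stands on the counter. Origin at the centre of its underside; its flat top is 5 mm above that, 15 mm above the counter. The four coasters stand in one straight row along the tray, 85 mm from centre to centre, in any order of colour; the colours do not matter.
- soap: Dark red soap bottle with a black pump, 58 mm in diameter, 150 mm high (the pump's thin spout reaches 40 mm out from its axis, at 142 mm height, roughly away from the robot), standing on the counter just off one end of the tray, in line with the row, 97 mm from the centre of the nearest coaster. Loose. Origin at the centre of its underside.
- mill: Brown turned wooden pepper mill, 52 mm in diameter, 150 mm high, standing on the counter just off the other end of the tray, 97 mm from the centre of the nearest coaster. Loose. Origin at the centre of its underside.
There are look-alikes about, which are no part of the job. What is shaped like the can_small but orange is not meant. Leave any yellow look-alike of the can_tall alone.

How it is judged:
At the end, for the whole second after the job is handed in: Each canister stands upright (within 0.08 rad) and at rest on a coaster of its own, its centre within 12 mm of the coaster's centre; counted from the soap bottle the order is tallest, second tallest, second smallest, smallest ((horizontal distance between can_small and coaster_blue below 0.012 m or horizontal distance between can_small and coaster_green below 0.012 m or horizontal distance between can_small and coaster_orange below 0.012 m or horizontal distance between can_small and coaster_yellow below 0.012 m) and horizontal distance between can_small and soap above 0.31 m and height (world z) of can_small between 0.01 and 0.02 m and angle between each of can_small, can_medium, can_large, can_tall's own z axis and vertical below 0.08 rad and linear speed of each of can_small, can_medium, can_large, can_tall below 0.02 m/s and angular speed of each of can_small, can_medium, can_large, can_tall below 0.2 rad/s and (horizontal distance between can_medium and coaster_blue below 0.012 m or horizontal distance between can_medium and coaster_green below 0.012 m or horizontal distance between can_medium and coaster_orange below 0.012 m or horizontal distance between can_medium and coaster_yellow below 0.012 m) and horizontal distance between can_medium and soap between 0.225 and 0.31 m and height (world z) of can_medium between 0.01 and 0.02 m and (horizontal distance between can_large and coaster_blue below 0.012 m or horizontal distance between can_large and coaster_green below 0.012 m or horizontal distance between can_large and coaster_orange below 0.012 m or horizontal distance between can_large and coaster_yellow below 0.012 m) and horizontal distance between can_large and soap between 0.14 and 0.225 m and height (world z) of can_large between 0.01 and 0.02 m and (horizontal distance between can_tall and coaster_blue below 0.012 m or horizontal distance between can_tall and coaster_green below 0.012 m or horizontal distance between can_tall and coaster_orange below 0.012 m or horizontal distance between can_tall and coaster_yellow below 0.012 m) and horizontal distance between can_tall and soap below 0.14 m and height (world z) of can_tall between 0.01 and 0.02 m); the robot touches nothing.
It fails at once if a canister was tipped by more than 0.5 rad (angle between any of can_small, can_medium, can_large, can_tall's own z axis and vertical above 0.5 rad).
It fails at once if the soap bottle or the pepper mill was pushed more than 15 mm or tipped over (distance of any of soap, mill from where it was at the start of the episode above 0.015 m or angle between any of soap, mill's own z axis and vertical above 0.4 rad).
It also fails if it takes over 101 s, if anything falls off the work surface, if the arm or the gripper's body presses on something with over 40 N, if the wrist force passes 120 N, or if a joint passes its speed limit or range.

## Robot

A 6-joint arm with a two-finger parallel gripper is mounted at the origin on the work surface. World frame = base frame: x ahead of the robot, y to its left, z up, the work surface at z = 0. Lengths are in m, angles in rad, forces in N, time in s.
With the tool pointing down it reaches from about 0.225 to 0.875 m from the base axis. Payload 3.4 kg.
Tool frame: the origin (TCP) lies at the very end of the fingers, on their centre line; the grasp point (between the pads) lies 19 mm behind it; z points along the fingers, y is the line along which they close (so a half turn about z gives the same grasp; the last joint's range is limited). The gripper opens to 85 mm and grips with 20 to 120 N. Pads are 22 mm wide; open, the fingers measure 114 mm over their backs; the gripper's body (76 mm by 85 mm) begins 54 mm behind the grasp point. The pads swing forward as they close: fully open they stand 13 mm farther back than shut.
Start: joints at [1.218, 0.276, 1.505, -0, 1.361, -0.121], TCP at [0.132, 0.56, 0.231] pointing down, gripper open.
Joint ranges: [-2.89, 2.89], [-0.75, 2.08], [0.22, 2.7], [-1.18, 4.32], [0.11, 2.71], [-2.7, 2.7]. Speed limits (rad/s): [2.57, 2.57, 3.14, 3.14, 3.14, 3.14].

## Interface

Orientations are given as a unit quaternion [w, x, y, z].
In Python, from rig import manip, eyes gives the robot as it stands.
- The arm moves only by the tool servo_tool, never from a script. Its argument "series" is text: rows parted by semicolons, each of 7 numbers parted by spaces: the shift along the tool's x, y, z in m, then the turn, a rotation vector about the tool's x, y, z in degrees, then the closure, from 0 (fully open) to 1 (shut). In form: dx dy dz ax ay az fingers; .... A call has 1 to 5 rows; each row is the pose to reach, as a shift and turn from the pose commanded when the call began, along the tool's axes at that moment; what a row does not reach only later rows make up. A row lasts 1/10 s, in which the tool goes at most 50 mm and 8.59 degrees, less where a joint would pass 70% of its speed; a pose out of reach is approached as far as the arm can. A call with a gripper value outside its range is refused whole. The fingers move at their own pace and stop on an object; "squeeze" is the grip in N (left out, the last holds). Time passes only in rows, so rows that repeat a pose let the fingers close. It gives the time, the measured TCP pose, the force, the opening and the grip force at its end, in the units of the state.
- manip.get_state(): the state, without advancing time (a new reading comes with each control period).
- eyes.get_image(name): name is "scene" or "top" or "wrist"; returns the picture (384x512x3 uint8, red, green, blue); there is no depth.
- eyes.camera_info(name): a dict with "fx", "fy", "cx", "cy" (pixels), "dist" ([k1, k2, p1, p2, k3] as OpenCV has them; the pictures are not rectified), "eye" and "orientation" of the camera in the world. Camera axes: x right, y down, z forward; pixel columns grow to the right and rows downward; lengths in m; the calibration is good to about 2 mm. A picture is of the moment at which its call begins: read the wrist's pose just before it. camera_info takes no time and is no camera call; for the wrist camera it gives the pose at the moment of the call.
- manip.sign_off(): hands the job in; it is judged then, once.
The state is a dict: "clock": time; "qpos": joint angles; "qd": joint speeds; "effort": joint torques, N m; "position": TCP position; "ee_rot": TCP orientation; "contact_force": force on the tool from outside, world axes, zero at the start; "moment": the same for the moment, N m; "width": finger opening in m; "gripper_force": force on a finger pad.
Only numpy, scipy, OpenCV 4.12 (cv2) and the standard library are available. Lean on these libraries where they do the work, as an engineer would, in place of code of your own. Each camera call takes 0.05 s, during which the arm holds its last target. There are 200 camera calls.

## Working session

There is one attempt and no reset: what is moved stays moved. The work goes in short steps, Python scripts to look and compute and a tool call to move; the robot and the scene stay as the last step left them, time stands still between calls to the robot, and variables do not carry over. Pictures are saved under pics/ and viewed, at most 14 in all, crops included, and the job is handed in when it is done.

Besides the shell and the picture viewer there is one more tool, called by a JSON object that holds its "op" and its "data", one argument or row to a line. servo_tool: Moves the arm, as the interface text tells. Its arguments: {"type":"object","properties":{"series":{"type":"string"},"squeeze":{"type":"number"}},"required":["series"]}

```bash
mkdir -p pics; ls
cat > h.py <<'E'
from rig import manip, eyes
import numpy as np, cv2
from scipy.spatial.transform import Rotation as R
def save(name,fn):
    i=eyes.camera_info(name); im=eyes.get_image(name); cv2.imwrite('pics/'+fn,im[:,:,::-1]); return im,i
def K(i): return np.array([[i['fx'],0,i['cx']],[0,i['fy'],i['cy']],[0,0,1]]),np.array(i['dist'],float)
def rot(i):
    o=np.array(i['orientation'],float)
    return o if o.shape==(3,3) else R.from_quat(o[[1,2,3,0]]).as_matrix()
def ray(i,px):
    k,d=K(i); p=cv2.undistortPoints(np.array(px,float).reshape(-1,1,2),k,d).reshape(-1,2)
    v=np.c_[p,np.ones(len(p))]@rot(i).T; return np.array(i['eye']),v/np.linalg.norm(v,axis=1)[:,None]
def onz(i,px,z):
    e,v=ray(i,px); return e+v*((z-e[2])/v[:,2])[:,None]
def proj(i,P):
    k,d=K(i); r=rot(i).T; t=-r@np.array(i['eye'])
    return cv2.projectPoints(np.array(P,float).reshape(-1,1,3),cv2.Rodrigues(r)[0],t,k,d)[0].reshape(-1,2)
E
python3 - <<'E'
from h import *
np.set_printoptions(precision=4,suppress=True)
for n in ('scene','top','wrist'):
    im,i=save(n,n+'0.png'); print(n,i)
s=manip.get_state(); print(s)
E
```

```text
pics
scene {'fx': 478.43735829391295, 'fy': 478.43735829391295, 'cx': 259.9191839261932, 'cy': 194.78711928478404, 'dist': array([-0.1548,  0.    ,  0.    ,  0.    ,  0.    ]), 'eye': array([1.0325, 0.2675, 0.8186]), 'orientation': array([-0.1725,  0.4982,  0.8067, -0.2671])}
top {'fx': 375.73364607153036, 'fy': 375.73364607153036, 'cx': 253.72384814425658, 'cy': 190.18013802496782, 'dist': array([-0.0515,  0.    ,  0.    ,  0.    ,  0.    ]), 'eye': array([0.4143, 0.0037, 0.8599]), 'orientation': array([ 0.0507, -0.7003,  0.7108, -0.0432])}
wrist {'fx': 297.7845468583734, 'fy': 297.7845468583734, 'cx': 255.17018256254605, 'cy': 189.19369977671872, 'dist': array([0.0169, 0.    , 0.    , 0.    , 0.    ]), 'eye': array([0.0556, 0.5775, 0.3732]), 'orientation': array([0.1219, 0.7744, 0.6134, 0.0956])}
{'clock': 0.15, 'qpos': array([ 1.218 ,  0.2765,  1.5058, -0.    ,  1.3607, -0.121 ]), 'qd': array([ 0.0001, -0.0034, -0.0024, -0.0012, -0.    , -0.0003]), 'effort': array([  0.0027, -41.7144, -24.6034,  -0.0002,   0.0076,  -0.    ]), 'position': array([0.132 , 0.5593, 0.2307]), 'ee_rot': array([-0.0001,  0.1156,  0.9933, -0.0007]), 'contact_force': array([ 0.9157, -0.2508,  0.3242]), 'moment': array([0.0115, 0.011 , 0.01  ]), 'gripper_force': 0.0, 'width': 0.08513662625795397}
```

View pics/top0.png

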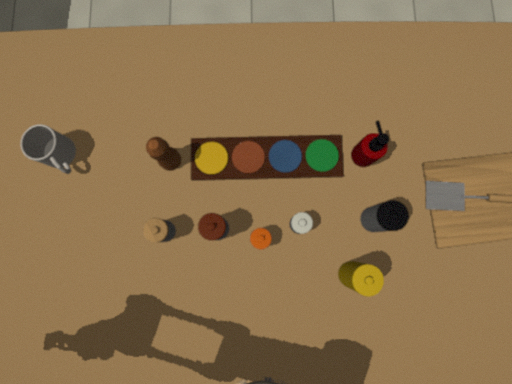

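View pics/scene0.png

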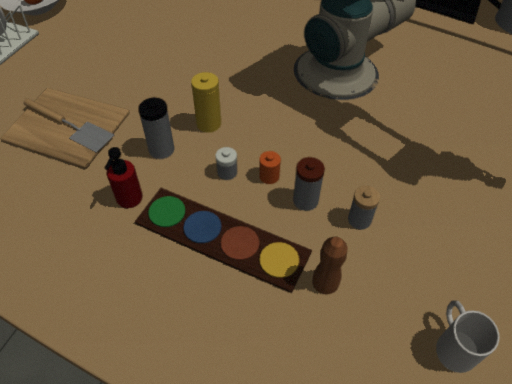

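The top view shows these candidates:
- **Tall:** black lid at (392,215). The yellow look-alike is at (368,280).
- **Large:** brown lid at (212,226).
- **Medium:** wood lid at (157,230).
- **Small:** white lid at (302,222). The orange look-alike is at (261,238).
- **Ends of the tray:** soap at about (365,152), at the green end. Mill at about (168,158), at the yellow end.

I choose the black, brown, wood and white lids. Next is a close crop to check and measure.

```bash
python3 - <<'E'
import cv2
t=cv2.imread('pics/top0.png')[125:300,140:415]; cv2.imwrite('pics/ct.png',cv2.resize(t,None,fx=2.9,fy=2.9,interpolation=cv2.INTER_CUBIC))
t=cv2.imread('pics/scene0.png')[65:300,105:385]; cv2.imwrite('pics/cs.png',cv2.resize(t,None,fx=2.5,fy=2.5,interpolation=cv2.INTER_CUBIC))
E
python3 - <<'E'
from h import *
np.set_printoptions(precision=4,suppress=True)
res={}
for n in ('top','scene'):
    im=cv2.imread('pics/%s0.png'%n); hsv=cv2.cvtColor(im,cv2.COLOR_BGR2HSV).astype(int); i=eyes.camera_info(n)
    C=dict(top=[(211,158),(248,157),(285,156),(322,155)],scene=[(280,260),(240,242),(203,226),(167,211)])[n]
    for nm,c in zip(['yel','org','blu','grn'],C):
        ref=hsv[c[1],c[0]]; m=((abs(hsv[:,:,0]-ref[0])<6)&(abs(hsv[:,:,1]-ref[1])<50)&(abs(hsv[:,:,2]-ref[2])<50)).astype(np.uint8)
        k,l,st,ce=cv2.connectedComponentsWithStats(m); j=l[c[1],c[0]]
        cnt=max(cv2.findContours((l==j).astype(np.uint8),0,1)[0],key=len); el=cv2.fitEllipse(cv2.convexHull(cnt))
        res[n,nm]=ce[j]; print(n,nm,st[j][4],ce[j],el[0],onz(i,[ce[j]],.015)[0])
it,isc=eyes.camera_info('top'),eyes.camera_info('scene')
print(rot(it))
def tri(a,b):
    e1,v1=ray(it,[a]);e2,v2=ray(isc,[b]);v1,v2=v1[0],v2[0]
    s=np.linalg.lstsq(np.c_[v1,-v2],e2-e1,rcond=None)[0]; p,q=e1+s[0]*v1,e2+s[1]*v2
    return (p+q)/2,np.linalg.norm(p-q)
for nm in ['yel','org','blu','grn']: print(nm,tri(res['top',nm],res['scene',nm]))
E
```

```text
top yel 780 [211.55   157.7269] (210.93240356445312, 157.50633239746094) [0.6042 0.1078 0.015 ]
top org 866 [247.7367 156.4411] (247.72247314453125, 156.4523468017578) [0.6058 0.0245 0.015 ]
top blu 820 [284.8037 155.6939] (284.8396301269531, 155.66688537597656) [ 0.6061 -0.0607  0.015 ]
top grn 790 [321.6835 155.0329] (321.7535705566406, 155.02145385742188) [ 0.6064 -0.1455  0.015 ]
scene yel 998 [278.1423 258.3246] (278.7361755371094, 258.9237976074219) [0.6052 0.1056 0.015 ]
scene org 1060 [239.7557 242.3377] (239.68460083007812, 242.3484344482422) [0.6067 0.0231 0.015 ]
scene blu 933 [201.9057 226.5659] (201.83779907226562, 226.62631225585938) [ 0.6084 -0.0619  0.015 ]
scene grn 861 [166.3728 211.3008] (166.35116577148438, 211.2354736328125) [ 0.6094 -0.1463  0.015 ]
[[-0.0141 -0.9911  0.1326]
 [-0.9998  0.0155  0.0095]
 [-0.0115 -0.1324 -0.9911]]
yel (array([0.6047, 0.1067, 0.0149]), np.float64(0.002411108981882933))
org (array([0.6062, 0.0238, 0.0146]), np.float64(0.0015695085880676246))
blu (array([ 0.607 , -0.0617,  0.013 ]), np.float64(0.0019436754429086537))
grn (array([ 0.6075, -0.1469,  0.0119]), np.float64(0.0019343398241672225))
```

View pics/ct.png

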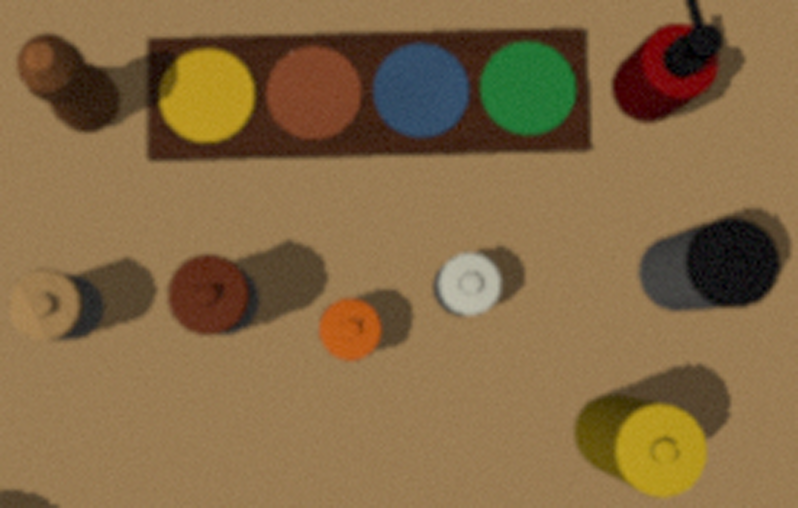

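View pics/cs.png

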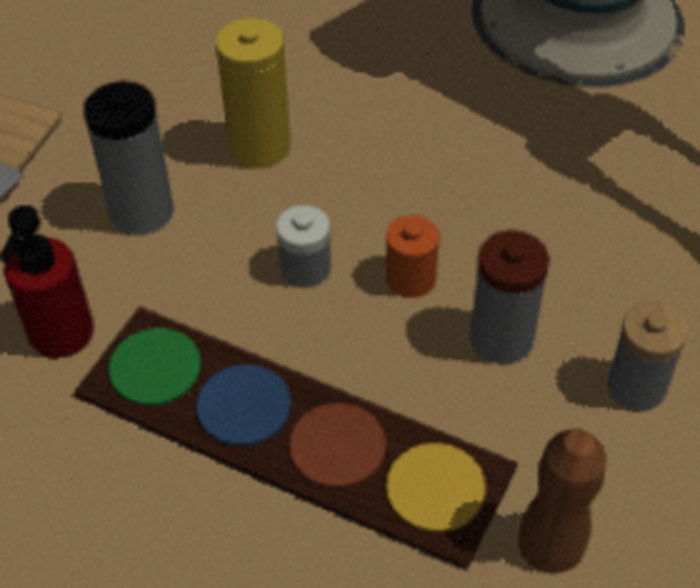

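Run:
```python
from h import *
np.set_printoptions(precision=4,suppress=True)
it,isc=eyes.camera_info('top'),eyes.camera_info('scene')
def tri(a,b):
    e1,v1=ray(it,[a]);e2,v2=ray(isc,[b]);v1,v2=v1[0],v2[0]
    s=np.linalg.lstsq(np.c_[v1,-v2],e2-e1,rcond=None)[0]; p,q=e1+s[0]*v1,e2+s[1]*v2
    return (p+q)/2,np.linalg.norm(p-q)
ft=lambda x,y:((x+.5)/2.9-.5+140,(y+.5)/2.9-.5+125)
fs=lambda x,y:((x+.5)/2.5-.5+105,(y+.5)/2.5-.5+65)
for n,a,b,h,r in [('small',(470,284),(303,223),.06,.023),('medium',(45,304),(654,330),.085,.0255),('large',(208,294),(514,257),.11,.028),('tall',(733,262),(120,108),.135,.0305),('yellow',(661,450),(251,42),.135,.03),('orange',(350,329),(413,234),.06,.023)]:
    p,e=tri(ft(*a),fs(*b)); print(n,p,e,'top@h',onz(it,[ft(*a)],h)[0],'scene@h',onz(isc,[fs(*b)],h)[0])
print('soap foot',onz(it,[ft(647,88)],0)[0],'mill',onz(it,[ft(87,98)],0)[0])
```

```text
small [ 0.4506 -0.0903  0.0613] 0.001889111707700962 top@h [ 0.4503 -0.0896  0.06  ] scene@h [ 0.4499 -0.0918  0.06  ]
medium [0.4397 0.2158 0.0819] 0.0020295290868984706 top@h [0.4392 0.2159 0.085 ] scene@h [0.4427 0.2151 0.085 ]
large [0.4441 0.0957 0.1095] 0.0013026724544395667 top@h [0.4438 0.0963 0.11  ] scene@h [0.4448 0.0953 0.11  ]
tall [ 0.4592 -0.2595  0.1306] 0.0015448353840123335 top@h [ 0.4586 -0.2571  0.135 ] scene@h [ 0.463  -0.2569  0.135 ]
yellow [ 0.3362 -0.2039  0.1313] 0.0004042037629969874 top@h [ 0.3366 -0.2026  0.135 ] scene@h [ 0.34   -0.2015  0.135 ]
orange [ 0.4192 -0.0019  0.061 ] 0.0015777131728047624 top@h [ 0.4189 -0.0012  0.06  ] scene@h [ 0.4187 -0.003   0.06  ]
soap foot [ 0.6084 -0.2446  0.    ] mill [0.6076 0.2083 0.    ]
```

{"op": "servo_tool", "data": {
  "series": "-0.038 -0.026 0 0 0 7.7 0; -0.076 -0.052 0 0 0 15.4 0; -0.114 -0.078 0 0 0 23.1 0; -0.152 -0.104 0 0 0 30.8 0; -0.19 -0.13 0 0 0 38.5 0",
  "squeeze": 40
}}

```text
clock: 0.65
position: [0.2879, 0.3879, 0.2311]
ee_rot: [0.0, 0.439, 0.899, -0.0]
contact_force: [0.4, 0.0, -0.2]
width: 0.0855
gripper_force: 0.0
```

{"op": "servo_tool", "data": {
  "series": "-0.046 0.003 0 0 0 7.6 0; -0.092 0.006 0 0 0 15.2 0; -0.138 0.009 0 0 0 22.8 0; -0.184 0.012 0 0 0 30.4 0; -0.231 0.014 0 0 0 38 0"
}}

```text
clock: 1.15
position: [0.4419, 0.2151, 0.2312]
ee_rot: [-0.0, 0.708, 0.707, 0.0]
contact_force: [0.1, 0.5, 0.1]
width: 0.0856
gripper_force: 0.0
```

{"op": "servo_tool", "data": {
  "series": "0 0 0.048 0 0 0 0; 0 -0.001 0.096 0 0 0 0; 0 -0.001 0.14 0 0 0 0; 0 -0.001 0.186 0 0 0 0; 0 -0.001 0.186 0 0 0 0"
}}

```text
clock: 1.65
position: [0.435, 0.2148, 0.0404]
ee_rot: [-0.003, 0.706, 0.708, -0.006]
contact_force: [-1.2, -0.3, -0.0]
width: 0.0854
gripper_force: 0.0
```

Run:
```python
from h import *
im,i=save('wrist','w1.png'); print(i['eye'])
```

```text
[0.43660791 0.29405461 0.18264097]
```

View pics/w1.png

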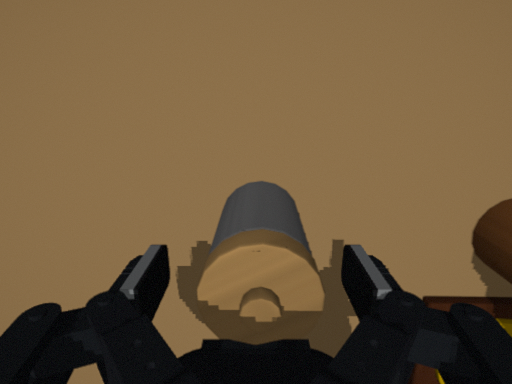

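The wrist view shows the wood-lid can between the open fingers. Its knob is at (262,300) and the gap centre is at about column 256. Closing.

{"op": "servo_tool", "data": {
  "series": "0 0 0 0 0 0 0.7; 0 0 0 0 0 0 1; 0 0 0 0 0 0 1; 0 0 0 0 0 0 1; 0 0 0 0 0 0 1",
  "squeeze": 40
}}

```text
clock: 2.2
position: [0.4411, 0.2173, 0.0477]
ee_rot: [0.001, 0.706, 0.708, 0.002]
contact_force: [-2.5, -0.1, 5.0]
width: 0.0501
gripper_force: 40.8
```

{"op": "servo_tool", "data": {
  "series": "0 0 -0.02 0 0 0 1; 0 0 -0.045 0 0 0 1; 0 0 -0.07 0 0 0 1; 0 0 -0.09 0 0 0 1; 0 0 -0.09 0 0 0 1"
}}

```text
clock: 2.7
position: [0.4426, 0.2176, 0.1393]
ee_rot: [0.002, 0.706, 0.709, 0.004]
contact_force: [0.9, 0.0, -2.5]
width: 0.0504
gripper_force: 42.5
```

{"op": "servo_tool", "data": {
  "series": "-0.03 0.026 0 0 0 0 1; -0.07 0.061 0 0 0 0 1; -0.11 0.096 0 0 0 0 1; -0.15 0.131 0 0 0 0 1; -0.18 0.157 0 0 0 0 1"
}}

```text
clock: 3.2
position: [0.5984, 0.0357, 0.1347]
ee_rot: [-0.0, 0.706, 0.708, -0.0]
contact_force: [0.7, 0.9, -2.6]
width: 0.0503
gripper_force: 42.6
```

{"op": "servo_tool", "data": {
  "series": "-0.012 0.009 0 0 0 0 1; -0.012 0.009 0 0 0 0 1; -0.012 0.009 0 0 0 0 1"
}}

```text
clock: 3.5
position: [0.6053, 0.0259, 0.1344]
ee_rot: [-0.001, 0.706, 0.708, -0.001]
contact_force: [0.5, 0.4, -2.8]
width: 0.0498
gripper_force: 42.8
```

{"op": "servo_tool", "data": {
  "series": "-0.002 0.002 0.025 0 0 0 1; -0.002 0.002 0.05 0 0 0 1; -0.002 0.002 0.064 0 0 0 1; -0.002 0.002 0.071 0 0 0 1; -0.002 0.002 0.073 0 0 0 1"
}}

```text
clock: 4.0
position: [0.6064, 0.0251, 0.0626]
ee_rot: [-0.002, 0.705, 0.709, -0.001]
contact_force: [-6.8, 1.4, 10.6]
width: 0.0503
gripper_force: 43.6
```

{"op": "servo_tool", "data": {
  "series": "0 0 0.001 0 0 0 1; 0 0 0.002 0 0 0 1; 0 0 0.002 0 0 0 1"
}}

```text
clock: 4.3
position: [0.6067, 0.025, 0.0626]
ee_rot: [-0.001, 0.705, 0.709, -0.0]
contact_force: [-5.8, 0.7, 8.7]
width: 0.0502
gripper_force: 43.9
```

Contact on the coaster. Release it, then rise.

{"op": "servo_tool", "data": {
  "series": "0 0 0 0 0 0 0.35; 0 0 0 0 0 0 0.2; 0 0 0 0 0 0 0; 0 0 0 0 0 0 0; 0 0 0 0 0 0 0"
}}

```text
clock: 4.8
position: [0.6089, 0.0233, 0.0602]
ee_rot: [0.0, 0.706, 0.708, 0.0]
contact_force: [0.5, 0.2, -0.9]
width: 0.085
gripper_force: 0.0
```

{"op": "servo_tool", "data": {
  "series": "0 0 -0.03 0 0 0 0; 0 0 -0.07 0 0 0 0; 0 0 -0.115 0 0 0 0; 0 0 -0.145 0 0 0 0; 0 0 -0.145 0 0 0 0"
}}

```text
clock: 5.3
position: [0.612, 0.023, 0.2107]
ee_rot: [0.004, 0.706, 0.708, 0.004]
contact_force: [0.1, -0.6, 0.2]
width: 0.0852
gripper_force: 0.0
```

Run:
```python
from h import *
im,i=save('top','t1.png')
im,i=save('wrist','w2.png'); print(manip.get_state()['position'])
a=cv2.imread('pics/t1.png')[100:310,130:430]; a=cv2.resize(a,None,fx=1.8,fy=1.8,interpolation=cv2.INTER_CUBIC)
b=cv2.imread('pics/w2.png'); cv2.imwrite('pics/w2c.png',a)
```

```text
[0.60896199 0.02322811 0.20571492]
```

View pics/w2.png

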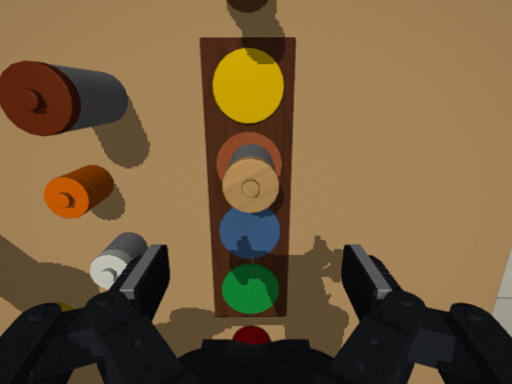

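The wood-lid can stands upright in the middle of the orange coaster, with can and coaster both centred at column 250. Next is the brown-lid can.

{"op": "servo_tool", "data": {
  "series": "0.018 -0.041 0 0 0 0 0; 0.036 -0.082 0 0 0 0 0; 0.054 -0.123 0 0 0 0 0; 0.073 -0.165 0 0 0 0 0; 0.073 -0.165 0 0 0 0 0"
}}

```text
clock: 5.9
position: [0.4357, 0.0972, 0.2029]
ee_rot: [-0.004, 0.705, 0.709, -0.003]
contact_force: [1.1, 0.1, 0.0]
width: 0.0856
gripper_force: 0.0
```

{"op": "servo_tool", "data": {
  "series": "0 0 0.04 0 0 0 0; 0 0 0.08 0 0 0 0; 0 0 0.115 0 0 0 0; 0 0 0.135 0 0 0 0; 0 0 0.135 0 0 0 0"
}}

```text
clock: 6.4
position: [0.4402, 0.0952, 0.0665]
ee_rot: [-0.003, 0.706, 0.708, -0.004]
contact_force: [-0.7, -0.0, 0.1]
width: 0.0854
gripper_force: 0.0
```

{"op": "servo_tool", "data": {
  "series": "0 0 0 0 0 0 0.5; 0 0 0 0 0 0 1; 0 0 0 0 0 0 1; 0 0 0 0 0 0 1; 0 0 0 0 0 0 1"
}}

```text
clock: 6.9
position: [0.4442, 0.0957, 0.0713]
ee_rot: [0.001, 0.706, 0.708, 0.001]
contact_force: [-1.1, -0.3, 5.1]
width: 0.0555
gripper_force: 42.6
```

{"op": "servo_tool", "data": {
  "series": "0 0 -0.02 0 0 0 1; 0 0 -0.055 0 0 0 1; 0 0 -0.09 0 0 0 1; 0 0 -0.12 0 0 0 1; 0 0 -0.125 0 0 0 1"
}}

```text
clock: 7.4
position: [0.4458, 0.0959, 0.1984]
ee_rot: [0.003, 0.706, 0.709, 0.003]
contact_force: [0.4, -0.8, -2.7]
width: 0.0549
gripper_force: 44.3
```

{"op": "servo_tool", "data": {
  "series": "-0.025 0.026 0 0 0 0 1; -0.06 0.062 0 0 0 0 1; -0.095 0.098 0 0 0 0 1; -0.13 0.135 0 0 0 0 1; -0.15 0.156 0 0 0 0 1"
}}

```text
clock: 7.9
position: [0.602, -0.0567, 0.1927]
ee_rot: [-0.0, 0.706, 0.708, -0.001]
contact_force: [-0.2, 0.1, -3.5]
width: 0.0554
gripper_force: 44.2
```

{"op": "servo_tool", "data": {
  "series": "-0.007 0.007 0 0 0 0 1; -0.007 0.007 0 0 0 0 1; -0.007 0.007 0 0 0 0 1"
}}

```text
clock: 8.2
position: [0.6054, -0.0597, 0.1937]
ee_rot: [-0.002, 0.706, 0.708, -0.001]
contact_force: [-0.5, -1.1, -3.6]
width: 0.055
gripper_force: 44.2
```

{"op": "servo_tool", "data": {
  "series": "-0.001 0.001 0.03 0 0 0 1; -0.001 0.001 0.065 0 0 0 1; -0.001 0.001 0.09 0 0 0 1; -0.001 0.001 0.102 0 0 0 1; -0.001 0.001 0.105 0 0 0 1"
}}

```text
clock: 8.7
position: [0.6063, -0.0604, 0.0891]
ee_rot: [-0.002, 0.705, 0.709, -0.001]
contact_force: [0.0, 0.4, -3.2]
width: 0.0553
gripper_force: 44.3
```

{"op": "servo_tool", "data": {
  "series": "0 0 0.001 0 0 0 1; 0 0 0.003 0 0 0 1; 0 0 0.003 0 0 0 1"
}}

```text
clock: 9.0
position: [0.6089, -0.0618, 0.0885]
ee_rot: [0.001, 0.706, 0.708, 0.001]
contact_force: [-0.3, 0.2, -3.5]
width: 0.0553
gripper_force: 44.3
```

{"op": "servo_tool", "data": {
  "series": "0 -0.001 0.002 0 0 0 1; 0 -0.001 0.003 0 0 0 1; 0 -0.001 0.003 0 0 0 1"
}}

```text
clock: 9.3
position: [0.608, -0.062, 0.0863]
ee_rot: [0.001, 0.706, 0.708, 0.001]
contact_force: [-1.6, 0.6, 3.8]
width: 0.0555
gripper_force: 44.6
```

Contact. Release and rise.

{"op": "servo_tool", "data": {
  "series": "0 0 0 0 0 0 0.3; 0 0 0 0 0 0 0.15; 0 0 0 0 0 0 0; 0 0 0 0 0 0 0; 0 0 0 0 0 0 0"
}}

```text
clock: 9.8
position: [0.6072, -0.0617, 0.0842]
ee_rot: [-0.0, 0.706, 0.708, 0.0]
contact_force: [0.1, -0.4, -0.1]
width: 0.0853
gripper_force: 0.0
```

{"op": "servo_tool", "data": {
  "series": "0 0 -0.03 0 0 0 0; 0 0 -0.07 0 0 0 0; 0 0 -0.115 0 0 0 0; 0 0 -0.13 0 0 0 0; 0 0 -0.13 0 0 0 0"
}}

```text
clock: 10.3
position: [0.609, -0.0621, 0.2176]
ee_rot: [0.003, 0.706, 0.708, 0.002]
contact_force: [-0.0, -0.0, -1.2]
width: 0.0856
gripper_force: 0.0
```

{"op": "servo_tool", "data": {
  "series": "-0.036 -0.027 0 0 0 0 0; -0.072 -0.054 0 0 0 0 0; -0.108 -0.081 0 0 0 0 0; -0.144 -0.108 0 0 0 0 0; -0.18 -0.135 0 0 0 0 0"
}}

```text
clock: 10.8
position: [0.4707, -0.2427, 0.2123]
ee_rot: [-0.002, 0.706, 0.709, -0.0]
contact_force: [1.0, -0.8, -0.4]
width: 0.0856
gripper_force: 0.0
```

{"op": "servo_tool", "data": {
  "series": "-0.0155 -0.012 0 0 0 0 0; -0.0155 -0.012 0 0 0 0 0; -0.0155 -0.012 0 0 0 0 0"
}}

```text
clock: 11.1
position: [0.4604, -0.2572, 0.2129]
ee_rot: [-0.001, 0.706, 0.708, 0.0]
contact_force: [0.5, 0.3, 0.2]
width: 0.0854
gripper_force: 0.0
```

Run:
```python
from h import *
im,i=save('wrist','w3.png'); print(manip.get_state()['position'],proj(i,[[.46,-.257,.143]]))
```

```text
[ 0.46087771 -0.25685444  0.21316232] [[254.73985122 201.94267692]]
```

View pics/w3.png

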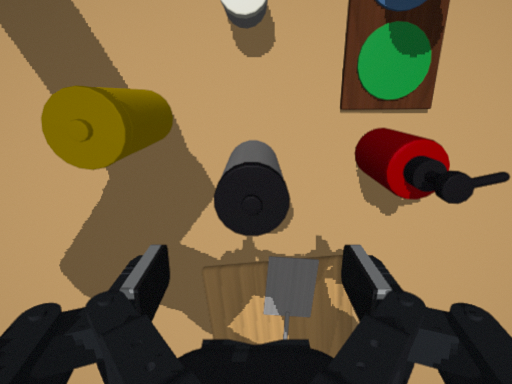

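The black knob is at (252,204), against a predicted (255,202), so the tall can is within 2 mm of the estimate. Descending.

{"op": "servo_tool", "data": {
  "series": "0 -0.002 0.03 0 0 0 0; 0 -0.002 0.07 0 0 0 0; 0 -0.002 0.105 0 0 0 0; 0 -0.002 0.119 0 0 0 0; 0 -0.002 0.119 0 0 0 0"
}}

```text
clock: 11.65
position: [0.4579, -0.2551, 0.0924]
ee_rot: [-0.003, 0.705, 0.709, -0.0]
contact_force: [-0.3, -0.3, -0.5]
width: 0.0854
gripper_force: 0.0
```

{"op": "servo_tool", "data": {
  "series": "0 0 0 0 0 0 0.5; 0 0 0 0 0 0 1; 0 0 0 0 0 0 1; 0 0 0 0 0 0 1; 0 0 0 0 0 0 1"
}}

```text
clock: 12.15
position: [0.4596, -0.2581, 0.0965]
ee_rot: [0.001, 0.706, 0.708, 0.0]
contact_force: [-1.4, 1.0, 5.4]
width: 0.0603
gripper_force: 43.7
```

{"op": "servo_tool", "data": {
  "series": "0 0 -0.015 0 0 0 1; 0 0 -0.04 0 0 0 1; 0 0 -0.06 0 0 0 1; 0 0 -0.065 0 0 0 1; 0 0 -0.065 0 0 0 1"
}}

```text
clock: 12.65
position: [0.459, -0.2579, 0.1604]
ee_rot: [0.0, 0.706, 0.708, 0.0]
contact_force: [-0.6, -0.8, -4.3]
width: 0.0604
gripper_force: 44.9
```

{"op": "servo_tool", "data": {
  "series": "0.02 0 -0.02 0 0 0 1; 0.05 0 -0.03 0 0 0 1; 0.08 0.005 -0.03 0 0 0 1; 0.105 0.025 -0.03 0 0 0 1; 0.112 0.055 -0.03 0 0 0 1"
}}

```text
clock: 13.15
position: [0.5109, -0.1422, 0.1886]
ee_rot: [-0.003, 0.705, 0.709, -0.001]
contact_force: [0.9, -0.6, -3.8]
width: 0.0605
gripper_force: 45.1
```

{"op": "servo_tool", "data": {
  "series": "0 0.03 0 0 0 0 1; 0 0.06 0 0 0 0 1; 0 0.085 0 0 0 0 1; 0 0.093 0 0 0 0 1; 0 0.093 0 0 0 0 1"
}}

```text
clock: 13.65
position: [0.6062, -0.1449, 0.1881]
ee_rot: [-0.002, 0.706, 0.709, -0.001]
contact_force: [-0.6, 0.2, -3.7]
width: 0.0604
gripper_force: 45.2
```

Lower to TCP z ≈ 0.111 (z commanded is about 0.190).

{"op": "servo_tool", "data": {
  "series": "-0.001 0.001 0.025 0 0 0 1; -0.001 0.001 0.055 0 0 0 1; -0.001 0.001 0.07 0 0 0 1; -0.001 0.001 0.074 0 0 0 1; -0.001 0.001 0.076 0 0 0 1"
}}

```text
clock: 14.15
position: [0.6062, -0.1462, 0.1139]
ee_rot: [-0.001, 0.706, 0.708, -0.0]
contact_force: [1.0, -0.2, -3.6]
width: 0.06
gripper_force: 45.2
```

{"op": "servo_tool", "data": {
  "series": "0 0 0.001 0 0 0 1; 0 0 0.002 0 0 0 1; 0 0 0.002 0 0 0 1"
}}

```text
clock: 14.45
position: [0.6078, -0.1464, 0.1131]
ee_rot: [0.001, 0.706, 0.708, 0.0]
contact_force: [-0.3, 0.1, -4.2]
width: 0.0599
gripper_force: 45.2
```

{"op": "servo_tool", "data": {
  "series": "0 0 0.001 0 0 0 1; 0 0 0.002 0 0 0 1; 0 0 0.003 0 0 0 1; 0 0 0.003 0 0 0 1"
}}

```text
clock: 14.85
position: [0.6078, -0.1465, 0.1116]
ee_rot: [0.001, 0.706, 0.709, 0.0]
contact_force: [-2.4, 1.6, 7.5]
width: 0.06
gripper_force: 46.2
```

{"op": "servo_tool", "data": {
  "series": "0 0 0 0 0 0 0.25; 0 0 0 0 0 0 0.1; 0 0 0 0 0 0 0; 0 0 0 0 0 0 0; 0 0 0 0 0 0 0"
}}

```text
clock: 15.35
position: [0.6076, -0.1462, 0.1091]
ee_rot: [-0.0, 0.706, 0.708, 0.0]
contact_force: [-0.0, 0.5, -0.4]
width: 0.0851
gripper_force: 0.0
```

{"op": "servo_tool", "data": {
  "series": "0 0 -0.02 0 0 0 0; 0 0 -0.05 0 0 0 0; 0 0 -0.085 0 0 0 0; 0 0 -0.11 0 0 0 0; 0 0 -0.11 0 0 0 0"
}}

```text
clock: 15.85
position: [0.6098, -0.147, 0.2236]
ee_rot: [0.004, 0.706, 0.708, 0.002]
contact_force: [0.2, -0.3, 0.2]
width: 0.0856
gripper_force: 0.0
```

{"op": "servo_tool", "data": {
  "series": "0.014 -0.04 0 0 0 0 0; 0.028 -0.08 0 0 0 0 0; 0.042 -0.12 0 0 0 0 0; 0.056 -0.158 0 0 0 0 0; 0.056 -0.158 0 0 0 0 0"
}}

```text
clock: 16.35
position: [0.4428, -0.0882, 0.2177]
ee_rot: [-0.003, 0.706, 0.709, -0.001]
contact_force: [-0.3, -0.3, -0.3]
width: 0.0854
gripper_force: 0.0
```

{"op": "servo_tool", "data": {
  "series": "0 0 0.045 0 0 0 0; 0 0 0.09 0 0 0 0; 0 0 0.135 0 0 0 0; 0 0 0.175 0 0 0 0; 0 0 0.194 0 0 0 0"
}}

```text
clock: 16.85
position: [0.4469, -0.09, 0.0214]
ee_rot: [-0.003, 0.706, 0.708, -0.001]
contact_force: [0.8, -0.1, 0.7]
width: 0.0849
gripper_force: 0.0
```

{"op": "servo_tool", "data": {
  "series": "0 0 0 0 0 0 0.4; 0 0 0 0 0 0 0.6; 0 0 0 0 0 0 1; 0 0 0 0 0 0 1; 0 0 0 0 0 0 1"
}}

```text
clock: 17.35
position: [0.4502, -0.0911, 0.0264]
ee_rot: [0.001, 0.706, 0.708, 0.001]
contact_force: [-0.4, -0.2, 1.7]
width: 0.045
gripper_force: 40.9
```

{"op": "servo_tool", "data": {
  "series": "0 0 -0.02 0 0 0 1; 0 0 -0.055 0 0 0 1; 0 0 -0.095 0 0 0 1; 0 0 -0.13 0 0 0 1; 0 0 -0.14 0 0 0 1"
}}

```text
clock: 17.85
position: [0.4516, -0.0916, 0.1695]
ee_rot: [0.004, 0.706, 0.708, 0.002]
contact_force: [1.3, -0.5, -1.3]
width: 0.045
gripper_force: 41.2
```

{"op": "servo_tool", "data": {
  "series": "0.03 0.02 0 0 0 0 1; 0.065 0.045 0 0 0 0 1; 0.105 0.075 0 0 0 0 1; 0.145 0.105 0 0 0 0 1; 0.17 0.125 0 0 0 0 1"
}}

```text
clock: 18.35
position: [0.5747, 0.0826, 0.1645]
ee_rot: [-0.0, 0.705, 0.709, 0.0]
contact_force: [0.7, -0.7, -0.3]
width: 0.0452
gripper_force: 41.3
```

{"op": "servo_tool", "data": {
  "series": "0.01 0.01 0 0 0 -6 1; 0.02 0.02 0 0 0 -14 1; 0.028 0.029 0 0 0 -22 1; 0.03 0.031 0 0 0 -30 1; 0.03 0.031 0 0 0 -36 1"
}}

```text
clock: 18.85
position: [0.6042, 0.1103, 0.164]
ee_rot: [-0.001, 0.45, 0.893, -0.0]
contact_force: [0.4, 0.1, -0.7]
width: 0.0448
gripper_force: 41.3
```

{"op": "servo_tool", "data": {
  "series": "0 0 0 0 0 -4 1; 0 0 0 0 0 -4 1; 0 0 0 0 0 -4 1"
}}

```text
clock: 19.15
position: [0.604, 0.1098, 0.1646]
ee_rot: [-0.001, 0.422, 0.907, -0.0]
contact_force: [0.5, -1.0, -1.0]
width: 0.0451
gripper_force: 41.3
```

Run:
```python
from h import *
im,i=save('wrist','w4.png'); s=manip.get_state();print(s['position'],s['ee_rot'])
```

```text
[0.6040954  0.10975283 0.16481267] [-4.03714097e-04  4.21484129e-01  9.06835676e-01 -1.53111363e-04]
```

View pics/w4.png

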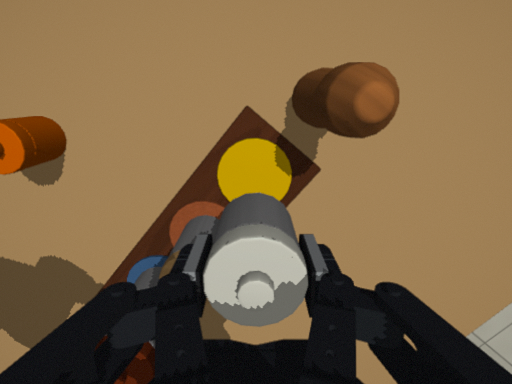

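The white-lid can is held straight above the yellow coaster, with its knob at (256,290). The mill, at (360,100), is clear of it. Lowering.

{"op": "servo_tool", "data": {
  "series": "-0.001 0 0.035 0 0 0 1; -0.001 0 0.075 0 0 0 1; -0.001 0 0.105 0 0 0 1; -0.001 0 0.118 0 0 0 1; -0.001 0 0.121 0 0 0 1"
}}

```text
clock: 19.7
position: [0.6041, 0.1089, 0.0427]
ee_rot: [-0.001, 0.421, 0.907, -0.001]
contact_force: [0.3, 0.7, -1.4]
width: 0.0449
gripper_force: 41.3
```

{"op": "servo_tool", "data": {
  "series": "0 0 0.001 0 0 0 1; 0 0 0.002 0 0 0 1; 0 0 0.003 0 0 0 1; 0 0 0.003 0 0 0 1"
}}

```text
clock: 20.1
position: [0.6058, 0.1091, 0.0423]
ee_rot: [0.001, 0.421, 0.907, 0.0]
contact_force: [-0.8, -1.1, -1.4]
width: 0.0451
gripper_force: 41.3
```

{"op": "servo_tool", "data": {
  "series": "0 0 0.001 0 0 0 1; 0 0 0.002 0 0 0 1; 0 0 0.003 0 0 0 1; 0 0 0.003 0 0 0 1"
}}

```text
clock: 20.5
position: [0.6057, 0.1091, 0.0413]
ee_rot: [0.001, 0.421, 0.907, 0.001]
contact_force: [-3.6, 0.2, 13.6]
width: 0.0451
gripper_force: 42.8
```

Contact. Release, rise, and move aside to x ≈ 0.40 to check.

{"op": "servo_tool", "data": {
  "series": "0 0 0 0 0 0 0.4; 0 0 0 0 0 0 0.2; 0 0 0 0 0 0 0; 0 0 0 0 0 0 0; 0 0 0 0 0 0 0"
}}

```text
clock: 21.0
position: [0.605, 0.109, 0.0379]
ee_rot: [-0.0, 0.421, 0.907, -0.0]
contact_force: [-0.7, -0.1, -0.3]
width: 0.0851
gripper_force: 0.0
```

{"op": "servo_tool", "data": {
  "series": "0 0 -0.03 0 0 0 0; 0 0 -0.075 0 0 0 0; 0 0 -0.12 0 0 0 0; 0 0 -0.165 0 0 0 0; 0 0 -0.2 0 0 0 0"
}}

```text
clock: 21.5
position: [0.6057, 0.1091, 0.2413]
ee_rot: [0.001, 0.421, 0.907, 0.001]
contact_force: [1.0, 0.2, -0.0]
width: 0.0853
gripper_force: 0.0
```

{"op": "servo_tool", "data": {
  "series": "0.03 -0.03 0 0 0 0 0; 0.06 -0.06 0 0 0 0 0; 0.09 -0.09 0 0 0 0 0; 0.12 -0.12 0 0 0 0 0; 0.15 -0.15 0 0 0 0 0"
}}

```text
clock: 22.0
position: [0.3919, 0.1267, 0.238]
ee_rot: [-0.0, 0.421, 0.907, 0.0]
contact_force: [-0.3, -0.1, 0.6]
width: 0.0853
gripper_force: 0.0
```

Run:
```python
from h import *
np.set_printoptions(precision=1,suppress=True)
C=[(.6075,-.1465,.135,.0305),(.607,-.0615,.11,.028),(.6062,.0238,.085,.0255),(.605,.1087,.06,.023)]
O=[]
for n,(x0,y0,w,h),f in (('top',(150,110,270,120),2.2),('scene',(90,120,290,190),2.0)):
    im,i=save(n,n+'9.png'); c=cv2.resize(im[y0:y0+h,x0:x0+w,::-1],None,fx=f,fy=f,interpolation=cv2.INTER_CUBIC)
    for x,y,hh,r in C:   # expected lid rim and coaster
        t=np.linspace(0,6.283,40)
        for z,rr,col in ((hh+.015,r,(255,255,0)),(.015,.038,(255,0,255))):
            p=proj(i,np.c_[x+rr*np.cos(t),y+rr*np.sin(t),z+0*t]); q=((p+.5-[x0,y0])*f-.5)
            cv2.polylines(c,[q.round().astype(np.int32)],True,col,1)
    O.append(c)
W=max(o.shape[1] for o in O); O=[cv2.copyMakeBorder(o,0,0,0,W-o.shape[1],0) for o in O]
v=np.vstack(O); print(v.shape); v=v[:, :800]; s=min(1,600/v.shape[0]); cv2.imwrite('pics/fin.png',cv2.resize(v,None,fx=s,fy=s))
```

```text
(644, 594, 3)
```

View pics/fin.png

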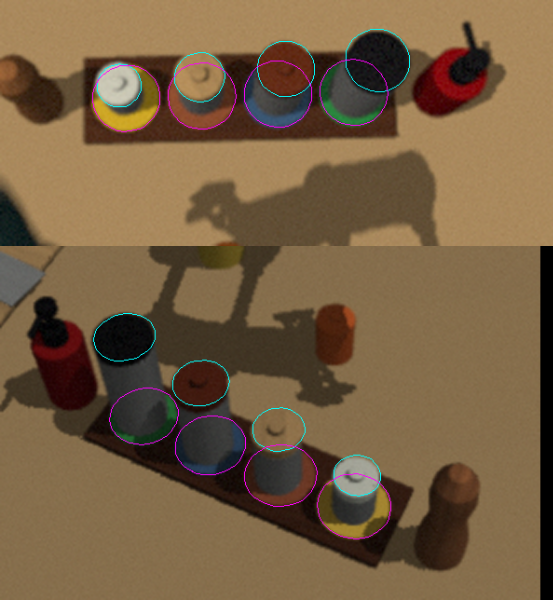

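In both views the lids fit their predicted rims (black at (378,60), brown (286,68), wood (199,77), white (118,85) in the upper panel). All four stand centred and upright, in the right order, and the gripper is open and clear.

```bash
python3 -c "
from rig import manip
print(manip.sign_off())"
```

```text
the job is handed in; nothing more can be done
None
```

The job is handed in: by the final camera check, all four canisters stand upright and centred on their coasters, running from tallest at the soap bottle to smallest at the pepper mill, and the gripper is open and clear; no verdict was returned.

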